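Find the rocking corner of the ring stand and press its shim flat

TASK

The plate of the wooden ring stand on the desk rocks because one of its four feet is too short. Press down on the plate's corners, one after another, until you find the one that sinks, and then press the hinged steel shim beside that same corner down flat. Only press with the fingertips, nothing is to be grasped: leave the other three shims standing as they are, and do not pick up, push or shift the jar, the mug or the wooden cone.

Things in the scene. Friction and masses are not known exactly. Their poses are not given: they have to be found in the camera images.
- stand: Wooden therapy ring stand, screwed to the desk, cannot shift. Origin on the desk top under its centre; x points to its far side, y to its left, z up. Base board 180 (x) by 310 (y) by 12 mm. The plate lies over it on a soft middle bush and on four hidden rubber feet, one per corner.
- plate: Plywood plate 160 (x) by 200 (y) mm. Origin on its underside's centre, 15 mm below its top; top 42 mm above desk. Mid post 22 mm diameter with fixed rings (up to 68 mm), up to 127 mm above desk. One foot is short, unknown which: pressed with about 4 N that corner sinks 6 mm at its corner point and springs back, the opposite one rises alike. Other corners stay firm. Cannot be lifted off.
- corner_1 (a point): Point on top of the plate near its near right corner (54 mm from the centre in x, 72 mm in y, stand's frame), 42 mm above the desk when level; moves with the plate.
- corner_2 (a point): Point on top of the plate near its near left corner (54 mm from the centre in x, 72 mm in y, stand's frame), 42 mm above the desk when level; moves with the plate.
- corner_3 (a point): Point on top of the plate near its far left corner (54 mm from the centre in x, 72 mm in y, stand's frame), 42 mm above the desk when level; moves with the plate.
- corner_4 (a point): Point on top of the plate near its far right corner (54 mm from the centre in x, 72 mm in y, stand's frame), 42 mm above the desk when level; moves with the plate.
- shim_1 (a joint): Hinge of the near right shim: smooth steel leaf 26 mm wide, 45 mm from axis to free edge, 3 mm thick. Axis along the stand's x, 99 mm to the right (-y) of its centre, 40 mm above desk. 0: leaf slopes up and outward at 34 degrees; 0.60 rad: flat, level with the plate top. Stiff (about 4 N down, 30 mm from the axis), stays where left. Flat, its toe fills a short foot's gap; at a firm corner it jams at 0.16 rad.
- shim_1_pad (a point): Point on the upper face of the near right shim leaf, 35 mm from the hinge axis, 10 mm from the free edge, 62 mm from the stand's centre in x. Leaf up: 28 mm outward of the axis, 61 mm above the desk; flat: 35 mm outward, 41.5 mm above the desk.
- shim_2 (a joint): Hinge of the near left shim: smooth steel leaf 26 mm wide, 45 mm from axis to free edge, 3 mm thick. Axis along the stand's x, 99 mm to the left (+y) of its centre, 40 mm above desk. 0: leaf slopes up and outward at 34 degrees; 0.60 rad: flat, level with the plate top. Stiff (about 4 N down, 30 mm from the axis), stays where left. Flat, its toe fills a short foot's gap; at a firm corner it jams at 0.16 rad.
- shim_2_pad (a point): Point on the upper face of the near left shim leaf, 35 mm from the hinge axis, 10 mm from the free edge, 62 mm from the stand's centre in x. Leaf up: 28 mm outward of the axis, 61 mm above the desk; flat: 35 mm outward, 41.5 mm above the desk.
- shim_3 (a joint): Hinge of the far left shim: smooth steel leaf 26 mm wide, 45 mm from axis to free edge, 3 mm thick. Axis along the stand's x, 99 mm to the left (+y) of its centre, 40 mm above desk. 0: leaf slopes up and outward at 34 degrees; 0.60 rad: flat, level with the plate top. Stiff (about 4 N down, 30 mm from the axis), stays where left. Flat, its toe fills a short foot's gap; at a firm corner it jams at 0.16 rad.
- shim_3_pad (a point): Point on the upper face of the far left shim leaf, 35 mm from the hinge axis, 10 mm from the free edge, 62 mm from the stand's centre in x. Leaf up: 28 mm outward of the axis, 61 mm above the desk; flat: 35 mm outward, 41.5 mm above the desk.
- shim_4 (a joint): Hinge of the far right shim: smooth steel leaf 26 mm wide, 45 mm from axis to free edge, 3 mm thick. Axis along the stand's x, 99 mm to the right (-y) of its centre, 40 mm above desk. 0: leaf slopes up and outward at 34 degrees; 0.60 rad: flat, level with the plate top. Stiff (about 4 N down, 30 mm from the axis), stays where left. Flat, its toe fills a short foot's gap; at a firm corner it jams at 0.16 rad.
- shim_4_pad (a point): Point on the upper face of the far right shim leaf, 35 mm from the hinge axis, 10 mm from the free edge, 62 mm from the stand's centre in x. Leaf up: 28 mm outward of the axis, 61 mm above the desk; flat: 35 mm outward, 41.5 mm above the desk.
- jar: White plastic jar with black cap, 60 mm diameter, 90 mm tall, loose; origin at the centre of its underside. Leave alone.
- mug: Blue mug, 80 mm diameter, 90 mm tall, loose; origin at the centre of its underside. Leave alone.
- cone: Wooden stacking cone, 60 mm diameter, 64 mm tall, loose; origin at the centre of its underside. Leave alone.

How it is judged:
On the way, in this order (a step that is already met when the one before it is completed fails the run):
1. the corner over the short foot has been pressed down (((z of corner_1 in the frame of stand below 0.0377 m and value of joint each of shim_1, shim_2, shim_3, shim_4 below 0.12 rad) or (z of corner_2 in the frame of stand below 0.0377 m and value of joint each of shim_1, shim_2, shim_3, shim_4 below 0.12 rad) or (z of corner_3 in the frame of stand below 0.0377 m and value of joint each of shim_1, shim_2, shim_3, shim_4 below 0.12 rad) or (z of corner_4 in the frame of stand below 0.0377 m and value of joint each of shim_1, shim_2, shim_3, shim_4 below 0.12 rad))), for 0.1 s.
2. one shim has been pressed flat and the others still stand (((value of joint shim_1 above 0.5 rad and value of joint each of shim_2, shim_3, shim_4 below 0.12 rad) or (value of joint shim_2 above 0.5 rad and value of joint each of shim_1, shim_3, shim_4 below 0.12 rad) or (value of joint shim_3 above 0.5 rad and value of joint each of shim_1, shim_2, shim_4 below 0.12 rad) or (value of joint shim_4 above 0.5 rad and value of joint each of shim_1, shim_2, shim_3 below 0.12 rad))), for 0.2 s.
At the end, for the whole second after the job is handed in: One shim leaf (only that of the rocking corner can do so) is pressed to within 0.10 rad of flat, the other three are within 0.12 rad of where they stood, the plate is level again (every corner point within 2 mm of its height), and jar, mug and cone stand upright within 30 mm of their starts (((value of joint shim_1 above 0.5 rad and value of joint each of shim_2, shim_3, shim_4 below 0.12 rad) or (value of joint shim_2 above 0.5 rad and value of joint each of shim_1, shim_3, shim_4 below 0.12 rad) or (value of joint shim_3 above 0.5 rad and value of joint each of shim_1, shim_2, shim_4 below 0.12 rad) or (value of joint shim_4 above 0.5 rad and value of joint each of shim_1, shim_2, shim_3 below 0.12 rad)) and z of each of corner_1, corner_2, corner_3, corner_4 in the frame of stand above 0.0397 m and velocity of joint each of shim_1, shim_2, shim_3, shim_4 below 0.05 rad/s and distance of each of jar, mug, cone from where it was at the start of the episode below 0.03 m and angle between each of jar, mug, cone's own z axis and vertical below 0.1 rad); the robot touches nothing.
It fails at once if jar, mug or cone shifted, tipped or lifted (distance of any of jar, mug, cone from where it was at the start of the episode above 0.03 m or angle between any of jar, mug, cone's own z axis and vertical above 0.3 rad or height (world z) of any of jar, mug, cone above 0.012 m).
It fails at once if the shim of a sound corner pressed besides another (value of joint each of shim_1, shim_2 above 0.13 rad or value of joint each of shim_1, shim_3 above 0.13 rad or value of joint each of shim_1, shim_4 above 0.13 rad or value of joint each of shim_2, shim_3 above 0.13 rad or value of joint each of shim_2, shim_4 above 0.13 rad or value of joint each of shim_3, shim_4 above 0.13 rad).
It also fails if it takes over 64 s, if anything falls off the work surface, if the arm or the gripper's body presses on something with over 40 N, if the wrist force passes 120 N, or if a joint passes its speed limit or range.

ROBOT

A 7-joint arm with a two-finger parallel gripper is mounted at the origin on the work surface. World frame = base frame: x ahead of the robot, y to its left, z up, the work surface at z = 0. Lengths are in m, angles in rad, forces in N, time in s.
With the tool pointing down it reaches from about 0.4 to 0.875 m from the base axis. Payload 19.3 kg.
Tool frame: the origin (TCP) lies on the centre line of the jaws, within the pads' length; the fingertips stand 8 mm ahead of it and the grasp point (between the pads) lies 11 mm behind it (bot.tip_extent is the distance from the TCP to the fingertips, in m); x points along the fingers, y is the direction in which the jaws open and shut, and the axes are right-handed (so a half turn about x gives the same grasp; the last joint's range is limited). The gripper opens to 85 mm and grips with 20 to 120 N. Pads are 22 mm wide; open, the fingers measure 114 mm over their backs; the gripper's body (76 mm by 85 mm) begins 54 mm behind the grasp point. The pads swing forward as they close: fully open they stand 13 mm farther back than shut.
Start: joints at [1.257, 0.521, -0.036, 1.599, 0.021, 1.021, -0.113], TCP at [0.151, -0.607, 0.239] pointing down, gripper open.
Joint ranges: [-2.91, 2.91], [-0.3, 2.13], [-1.5, 1.42], [0.17, 2.43], [-1.26, 4.41], [0.16, 1.93], [-2.52, 2.52]. Speed limits (rad/s): [1.89, 1.89, 2.39, 2.39, 3.01, 3.01, 3.01].

INTERFACE

Orientations are given as [roll, pitch, yaw] about the fixed x, y, z axes, in that order (R = Rz(yaw) Ry(pitch) Rx(roll)).
In Python, from workcell import sensors, imaging, order, bot gives the robot as it stands.
- The arm moves only by the tool arm_command, never from a script. Its argument "commands" is a list of rows, each an object of numbers: "dx", "dy", "dz": the shift along the tool's x, y, z in cm; "twist": the turn about the tool's x in rad. A call has 1 to 12 rows; each row is the pose to reach, as a shift and turn from the pose measured when the call began, along the tool's axes at that moment; what a row does not reach only later rows make up. A row lasts 1/12 s, in which the tool goes at most 41.7 mm and 7.16 degrees, less where a joint would pass 70% of its speed; a pose out of reach is approached as far as the arm can. A call with a gripper value outside its range is refused whole. "grip" is the closure, from -1 (fully open) to 1 (shut), set as the call begins (left out, the last holds). The fingers move at their own pace and stop on an object; "squeeze" is the grip in N (left out, the last holds). Time passes only in rows, so rows that repeat a pose let the fingers close. It gives the time, the measured TCP pose, the force and the opening at its end, in the units of the state.
- sensors.observe(): the state, without advancing time (a new reading comes with each control period).
- imaging.grab_frame(name): name is "scene" or "top" or "wrist"; returns the picture (420x560x3 uint8, red, green, blue); there is no depth.
- imaging.camera_info(name): a dict with "fx", "fy", "cx", "cy" (pixels), "origin" and "attitude" of the camera in the world. Camera axes: x right, y down, z forward; pixel columns grow to the right and rows downward; lengths in m; the calibration is good to about 2 mm. A picture is of the moment at which its call begins: read the wrist's pose just before it. camera_info takes no time and is no camera call; for the wrist camera it gives the pose at the moment of the call.
- order.job_done(): hands the job in, once; it reports no verdict.
The state is a dict: "clock": time; "qpos": joint angles; "qd": joint speeds; "joint_efforts": joint torques, N m; "position": TCP position; "tool_rot": TCP orientation; "force": force on the tool from outside, world axes, zero at the start; "moment": the same for the moment, N m; "grip_width": finger opening in m.
Only numpy, scipy, OpenCV 4.12 (cv2) and the standard library are available. Lean on these libraries where they do the work, as an engineer would, in place of code of your own. Each camera call takes 0.05 s, during which the arm holds its last target.

## Working session

There is one attempt and no reset: what is moved stays moved. The work goes in short steps, Python scripts to look and compute and a tool call to move; the robot and the scene stay as the last step left them, time stands still between calls to the robot, and variables do not carry over. Pictures are saved under pics/ and viewed, and the job is handed in when it is done.

Besides the shell and the picture viewer there is one more tool, called after ">>>" as name(argument=value, ...), one argument or row to a line, values as JSON. arm_command: Moves the arm, as the interface text tells. Its arguments: {"type":"object","properties":{"commands":{"type":"array"},"grip":{"type":"number"},"squeeze":{"type":"number"}},"required":["commands"]}

```bash
ls; mkdir -p pics
python3 - <<'E'
from workcell import sensors, imaging, order, bot
import cv2
print(sensors.observe()); print(bot.tip_extent)
for n in("scene","top"):
    f=imaging.grab_frame(n); cv2.imwrite(f"pics/{n}0.png",cv2.cvtColor(f,cv2.COLOR_RGB2BGR)); print(n,imaging.camera_info(n))
E
```

```text
pics
{'clock': 0.0, 'qpos': array([ 1.25677939,  0.5220291 , -0.03635545,  1.59997129,  0.02119332,
        1.0211041 , -0.11282617]), 'qd': array([-3.04143835e-04,  1.55969724e-04,  6.12139065e-05, -4.40497429e-04,
       -1.78574110e-04, -8.74509811e-04,  5.68794011e-04]), 'joint_efforts': array([ 6.66721626e-04, -9.27102256e+01,  1.98153824e+00, -3.69922435e+01,
        1.81573274e-02,  8.30375677e-03, -4.75004313e-06]), 'position': array([ 0.15078759, -0.60621297,  0.23872916]), 'tool_rot': array([-1.5173413 ,  1.56966907,  1.86805231]), 'force': array([-0.72583412, -0.76088635, -0.18327344]), 'moment': array([ 0.00570211,  0.02084912, -0.01284838]), 'grip_width': 0.08510692141256658}
0.008
scene {'fx': 531.7059914955977, 'fy': 531.7059914955977, 'cx': 276.333761957137, 'cy': 208.65413738093133, 'origin': array([0.84553684, 0.55542085, 0.84397345]), 'attitude': array([-2.54219778,  0.01479346,  2.60322021])}
top {'fx': 494.98325237621884, 'fy': 494.98325237621884, 'cx': 280.29299343450907, 'cy': 204.92921187912293, 'origin': array([0.44195646, 0.10209059, 1.07472596]), 'attitude': array([-2.99671995,  0.02046081, -1.56225089])}
```

View pics/scene0.png

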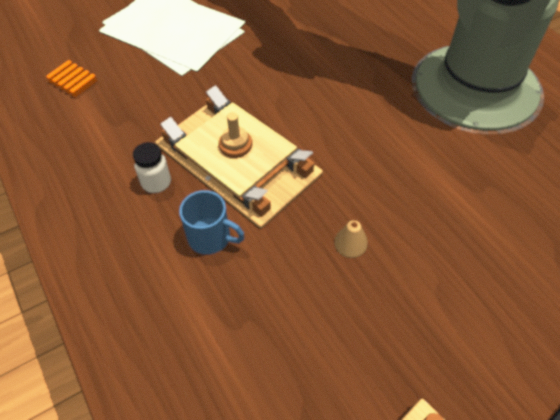

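View pics/top0.png

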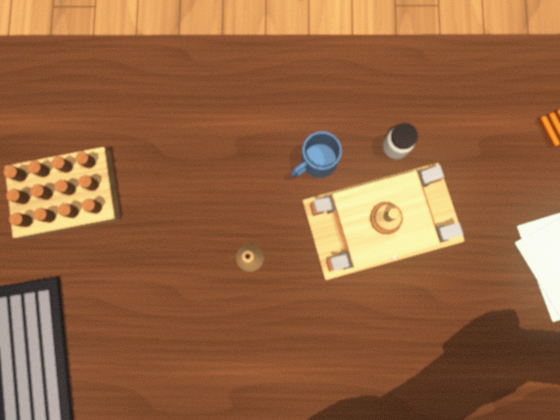

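The scene view shows the stand at about (238,160). The top view shows the board corners near (304,199), (440,164), (463,241) and (328,277), with the mug at (321,155), the jar at (400,141) and the cone at (250,258). Next I'll enlarge this area and measure it.

```bash
cat > h.py <<'E'
import numpy as np, cv2
from scipy.spatial.transform import Rotation as R
from workcell import sensors, imaging, order, bot
def RM(a): return R.from_euler('xyz',a).as_matrix()
def ray(ci,u,v,z):
    d=RM(ci['attitude'])@np.array([(u-ci['cx'])/ci['fx'],(v-ci['cy'])/ci['fy'],1]); o=np.array(ci['origin'])
    return o+d*(z-o[2])/d[2]
def proj(ci,p):
    c=RM(ci['attitude']).T@(np.array(p)-ci['origin']); return np.array([ci['fx']*c[0]/c[2]+ci['cx'],ci['fy']*c[1]/c[2]+ci['cy']])
E
python3 - <<'E'
from h import *
ci=imaging.camera_info("top")
im=cv2.imread("pics/top0.png")
hsv=cv2.cvtColor(im,cv2.COLOR_BGR2HSV)
for u,v in((370,190),(325,235),(200,200),(323,205),(340,262)):print(hsv[v,u])
m=((hsv[...,2]>150)&(hsv[...,0]>12)&(hsv[...,0]<35)&(hsv[...,1]>60)).astype(np.uint8); m[:140]=0;m[:,:290]=0
m=cv2.morphologyEx(m,cv2.MORPH_CLOSE,np.ones((9,9)))
c=max(cv2.findContours(m,0,1)[0],key=cv2.contourArea)
r=cv2.minAreaRect(c);b=cv2.boxPoints(r);print(r,b)
P=[ray(ci,*q,.012) for q in b];print(np.round(P,4)); print([np.linalg.norm(P[i]-P[i-1]) for i in range(4)], np.mean(P,0))
# shims: grey
g=((hsv[...,1]<70)&(hsv[...,2]>90)).astype(np.uint8); g[:150]=0;g[:,:295]=0;g[290:]=0;g[:,475:]=0
n,l,s,ce=cv2.connectedComponentsWithStats(g)
for k in range(1,n):
    if s[k,4]>50:print(s[k],ce[k],ray(ci,*ce[k],.052))
crop=cv2.resize(im[130:290,225:480],None,fx=3,fy=3,interpolation=cv2.INTER_CUBIC);cv2.imwrite("pics/topc.png",crop)
im=cv2.imread("pics/scene0.png");cv2.imwrite("pics/scenec.png",cv2.resize(im[80:260,120:380],None,fx=3,fy=3,interpolation=cv2.INTER_CUBIC))
E
```

```text
[ 26  84 251]
[ 21 114 249]
[ 11 165 139]
[ 20  29 225]
[ 18  29 227]
((386.5740966796875, 230.85055541992188), (114.51453399658203, 153.9813995361328), 78.0706787109375) [[299.4108  190.7442 ]
 [450.06668 158.9155 ]
 [473.7374  270.9569 ]
 [323.0815  302.7856 ]]
[[ 0.6283  0.0838  0.012 ]
 [ 0.7005 -0.2449  0.012 ]
 [ 0.4582 -0.2847  0.012 ]
 [ 0.3891  0.0333  0.012 ]]
[np.float64(0.24445116953733947), np.float64(0.33650584154403185), np.float64(0.24552752266279876), np.float64(0.32536208811786566)] [ 0.54401868 -0.10312575  0.012     ]
[385 150  26   9 159] [396.48427673 152.96855346] [ 0.70320139 -0.12003781  0.052     ]
[307 167  25  11 117] [318.16239316 172.43589744] [0.66058797 0.04514138 0.052     ]
[419 166  25  19 296] [430.98648649 174.30743243] [ 0.657574   -0.19079883  0.052     ]
[314 196  20  16 235] [323.73191489 204.11914894] [0.59322457 0.03371133 0.052     ]
[438 223  25  18 312] [449.73076923 231.27564103] [ 0.53816166 -0.22493707  0.052     ]
[331 253  20  18 242] [340.45454545 261.52066116] [ 4.74510974e-01 -1.28545544e-05  5.20000000e-02]
```

View pics/topc.png

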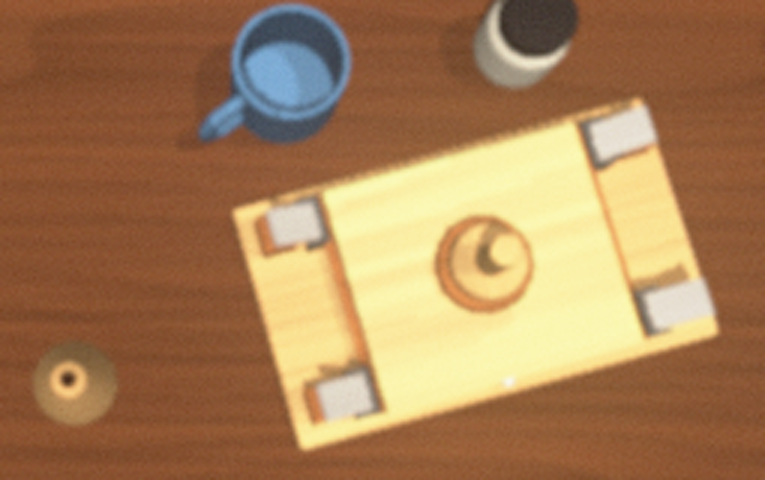

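View pics/scenec.png

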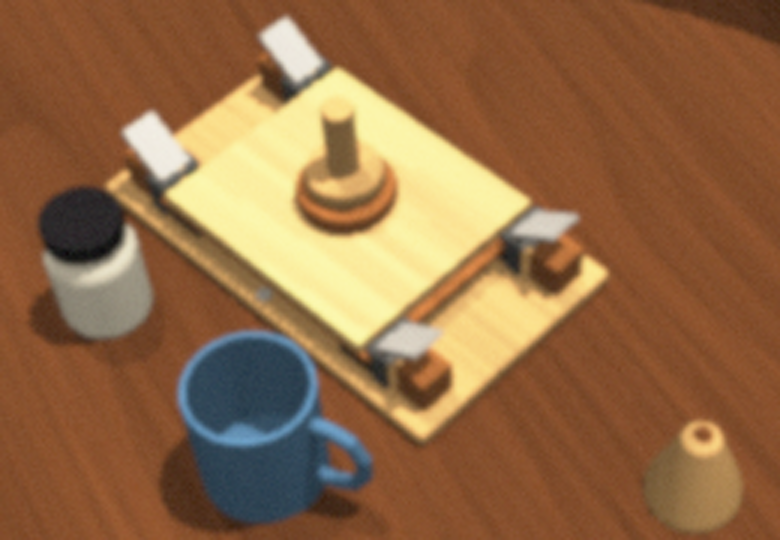

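The crops show the board corners clearly. In top pixels they are far left (302.7,200), far right (439.3,163), near right (464.3,240.7) and near left (326.3,280). The plate corners and the four shims are also visible.

Run:
```python
from h import *
ci=imaging.camera_info("top"); cs=imaging.camera_info("scene")
def T(u,v,z):return ray(ci,225+u/3,130+v/3,z)
def S(u,v,z):return ray(cs,120+u/3,80+v/3,z)
FL,FR,NR,NL=[T(*p,.012) for p in((233,210),(643,99),(718,332),(304,450))]
print("top",np.round([FL,FR,NR,NL],4)); 
for a,b in((FL,FR),(FR,NR),(NR,NL),(NL,FL)):print(np.linalg.norm(a-b),np.arctan2(*(b-a)[1::-1]))
print("c",np.mean([FL,FR,NR,NL],0))
a,b,c=S(107,183,.012),S(423,440,.012),S(607,272,.012)
print("scene FR,FL,NL",np.round([a,b,c],4),np.linalg.norm(a-b),np.linalg.norm(c-b),(a+c)/2)
# plate corners scene, z=.042: FR(165,195) FL(362,345) NL(532,203) NR(335,68)
P=[S(*p,.042) for p in((165,195),(362,345),(532,203),(335,68))];print("plate",np.round(P,4),np.mean(P,0),[np.linalg.norm(P[i]-P[i-1]) for i in range(4)])
# post top
print("post",T(502,252,.127),S(337,104,.127))
print("mug",T(291,60,.09),S(248,390,.09)," jar",T(538,18,.09),S(82,218,.09)," cone",T(68,380,.064),S(702,436,.064))
```

```text
top [[ 0.6079  0.0767  0.012 ]
 [ 0.6913 -0.2212  0.012 ]
 [ 0.5221 -0.2678  0.012 ]
 [ 0.4366  0.0262  0.012 ]]
0.30934454333893513 -1.298061596283207
0.1754978982156978 -2.872956063972893
0.30618669816880717 1.853582104755334
0.17859073195501268 0.2864766262258176
c [ 0.56446406 -0.09655152  0.012     ]
scene FR,FL,NL [[ 0.6917 -0.2169  0.012 ]
 [ 0.6096  0.0809  0.012 ]
 [ 0.4396  0.0302  0.012 ]] 0.3088909438827007 0.17742367845159582 [ 0.5656593  -0.09334606  0.012     ]
plate [[ 0.6685 -0.1589  0.042 ]
 [ 0.6156  0.0178  0.042 ]
 [ 0.4642 -0.0251  0.042 ]
 [ 0.5161 -0.204   0.042 ]] [ 0.56610507 -0.09253797  0.042     ] [np.float64(0.15899230893623778), np.float64(0.18440267327369692), np.float64(0.15735447699973856), np.float64(0.18628111619304122)]
post [ 0.56366939 -0.09278034  0.127     ] [ 0.56471067 -0.09519114  0.127     ]
mug [0.69920727 0.03932202 0.09      ] [0.70045244 0.04374601 0.09      ]  jar [ 0.72910823 -0.12863099  0.09      ] [ 0.73101631 -0.12596455  0.09      ]  cone [0.48246138 0.18955506 0.064     ] [0.48512811 0.19228729 0.064     ]
```

```bash
cat >> h.py <<'E'
C=np.array([.565,-.0948]);yaw=.278
ex=np.array([np.cos(yaw),np.sin(yaw)]);ey=np.array([-np.sin(yaw),np.cos(yaw)])
sg={1:(-1,-1),2:(-1,1),3:(1,1),4:(1,-1)}
def corner(i,x=.054,y=.072):return C+sg[i][0]*x*ex+sg[i][1]*y*ey
def pad(i,y=.127,x=.062):return C+sg[i][0]*x*ex+sg[i][1]*y*ey
def to(p,s=None):
    s=s or sensors.observe(); return np.round(RM(s['tool_rot']).T@(np.array(p)-s['position'])*100,2)
E
python3 - <<'E'
from h import *
s=sensors.observe();print(np.round(RM(s['tool_rot']),3))
for i in range(1,5):print(i,corner(i),pad(i))
print("to c1 @.15",to([*corner(1),.15]))
ci=imaging.camera_info("scene")
E
```

```text
[[-0.     0.241 -0.97 ]
 [ 0.001 -0.97  -0.241]
 [-1.    -0.001  0.   ]]
1 [ 0.53283244 -0.17885503] [ 0.5402334  -0.23393884]
2 [ 0.49331409 -0.04038373] [0.47052742 0.01030915]
3 [ 0.59716756 -0.01074497] [0.5897666  0.04433884]
4 [ 0.63668591 -0.14921627] [ 0.65947258 -0.19990915]
to c1 @.15 [  8.91 -32.24 -47.39]
```

>>> arm_command(
  commands=[
    {"dx": 1, "dy": -32.2, "dz": -47.4},
    {"dx": 1, "dy": -32.2, "dz": -47.4},
    {"dx": 1, "dy": -32.2, "dz": -47.4},
    {"dx": 1, "dy": -32.2, "dz": -47.4},
    {"dx": 1, "dy": -32.2, "dz": -47.4},
    {"dx": 1, "dy": -32.2, "dz": -47.4},
    {"dx": 1, "dy": -32.2, "dz": -47.4},
    {"dx": 1, "dy": -32.2, "dz": -47.4},
    {"dx": 1, "dy": -32.2, "dz": -47.4},
    {"dx": 1, "dy": -32.2, "dz": -47.4},
    {"dx": 1, "dy": -32.2, "dz": -47.4},
    {"dx": 1, "dy": -32.2, "dz": -47.4},
  ],
  grip=1,
)

```text
validation failed for argument at $.co...
```

Run:
```python
from h import *
s=sensors.observe();print(s['clock'],s['position'],s['tool_rot'],s['force'],s['grip_width'],bot.tip_extent,to([*corner(1),.10]))
```

```text
0.1 [ 0.15074724 -0.60622708  0.2387861 ] [-1.47757715  1.5697373   1.90778112] [0.62461791 0.03096741 0.13885755] 0.08531214681194453 0.008 [ 13.91 -32.24 -47.4 ]
```

>>> arm_command(
  commands=[
    {"dx": 1, "dy": -32.2, "dz": -47.4, "twist": 0},
  ],
  grip=1,
)

```text
clock: 0.18
position: [0.1733, -0.579, 0.2379]
tool_rot: [0.004, 1.568, -2.901]
force: [0.8, -2.4, 0.3]
grip_width: 0.0751
```

Run:
```python
from h import *
print(to([*corner(1),.2]))
```

```text
[  3.65 -30.49 -44.33]
```

>>> arm_command(
  commands=[
    {"dx": 3.6, "dy": -30.5, "dz": -44.3, "twist": 0},
    {"dx": 3.6, "dy": -30.5, "dz": -44.3, "twist": 0},
    {"dx": 3.6, "dy": -30.5, "dz": -44.3, "twist": 0},
    {"dx": 3.6, "dy": -30.5, "dz": -44.3, "twist": 0},
    {"dx": 3.6, "dy": -30.5, "dz": -44.3, "twist": 0},
    {"dx": 3.6, "dy": -30.5, "dz": -44.3, "twist": 0},
    {"dx": 3.6, "dy": -30.5, "dz": -44.3, "twist": 0},
    {"dx": 3.6, "dy": -30.5, "dz": -44.3, "twist": 0},
    {"dx": 3.6, "dy": -30.5, "dz": -44.3, "twist": 0},
    {"dx": 3.6, "dy": -30.5, "dz": -44.3, "twist": 0},
    {"dx": 3.6, "dy": -30.5, "dz": -44.3, "twist": 0},
    {"dx": 3.6, "dy": -30.5, "dz": -44.3, "twist": 0},
  ],
)

```text
clock: 1.18
position: [0.5116, -0.2016, 0.2026]
tool_rot: [-0.027, 1.567, -2.932]
force: [1.8, -0.9, -0.8]
grip_width: 0.0
```

Run:
```python
from h import *
s=sensors.observe();print(s['clock'],s['position'],s['tool_rot'],s['force'],s['grip_width'],bot.tip_extent,to([*corner(1),.09]))
```

```text
1.1833 [ 0.51158096 -0.20156208  0.20264184] [-0.0267957   1.56735162 -2.93240561] [ 1.78574028 -0.87602596 -0.80636784] 1.1200613116128744e-05 0.008 [11.26 -1.71 -2.64]
```

>>> arm_command(
  commands=[
    {"dx": 0, "dy": -1.7, "dz": -2.6, "twist": 0},
    {"dx": 4, "dy": -1.7, "dz": -2.6, "twist": 0},
    {"dx": 8, "dy": -1.7, "dz": -2.6, "twist": 0},
    {"dx": 11.3, "dy": -1.7, "dz": -2.6, "twist": 0},
    {"dx": 12.8, "dy": -1.7, "dz": -2.6, "twist": 0},
    {"dx": 12.8, "dy": -1.7, "dz": -2.6, "twist": 0},
    {"dx": 12.8, "dy": -1.7, "dz": -2.6, "twist": 0},
    {"dx": 12.8, "dy": -1.7, "dz": -2.6, "twist": 0},
  ],
)

```text
clock: 1.85
position: [0.5331, -0.1792, 0.0757]
tool_rot: [0.226, 1.569, -2.68]
force: [1.0, -0.5, -0.8]
grip_width: -0.0
```

Run:
```python
from h import *
s=sensors.observe();print(s['clock'],s['position'],s['force'],to([*corner(1),.05]))
cv2.imwrite("pics/s1.png",cv2.cvtColor(imaging.grab_frame("scene"),cv2.COLOR_RGB2BGR)[50:270,80:380].repeat(2,0).repeat(2,1))
```

```text
1.85 [ 0.5330877  -0.17921804  0.07573475] [ 0.97018785 -0.48187944 -0.75473293] [ 2.57 -0.04  0.01]
```

View pics/s1.png

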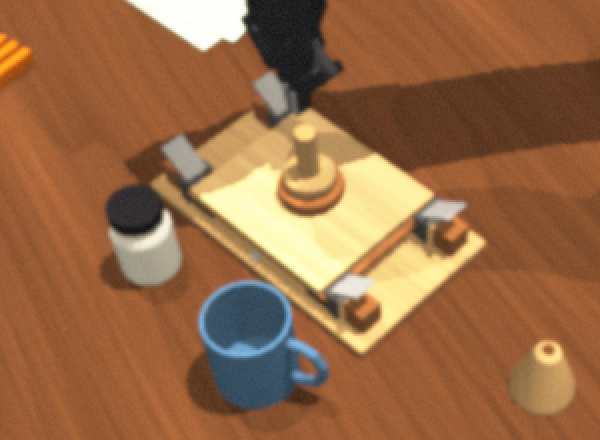

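The fingertips, at about (300,105) in this enlarged view, are over the near right plate corner and clear of the shim. I'll press there gently.

>>> arm_command(
  commands=[
    {"dx": 1.2, "dy": 0, "dz": 0, "twist": 0},
    {"dx": 2.2, "dy": 0, "dz": 0, "twist": 0},
    {"dx": 2.5, "dy": 0, "dz": 0, "twist": 0},
    {"dx": 2.6, "dy": 0, "dz": 0, "twist": 0},
    {"dx": 2.7, "dy": 0, "dz": 0, "twist": 0},
    {"dx": 2.7, "dy": 0, "dz": 0, "twist": 0},
  ],
)

```text
clock: 2.4
position: [0.5332, -0.1793, 0.049]
tool_rot: [0.405, 1.569, -2.501]
force: [-0.2, 1.2, 0.8]
grip_width: -0.0
```

>>> arm_command(
  commands=[
    {"dx": 0.1, "dy": 0, "dz": 0, "twist": 0},
    {"dx": 0.2, "dy": 0, "dz": 0, "twist": 0},
    {"dx": 0.2, "dy": 0, "dz": 0, "twist": 0},
  ],
)

```text
clock: 2.65
position: [0.5332, -0.1795, 0.047]
tool_rot: [0.531, 1.569, -2.375]
force: [-0.8, -1.2, 1.8]
grip_width: -0.0001
```

>>> arm_command(
  commands=[
    {"dx": 0.1, "dy": 0, "dz": 0, "twist": 0},
    {"dx": 0.2, "dy": 0, "dz": 0, "twist": 0},
    {"dx": 0.2, "dy": 0, "dz": 0, "twist": 0},
  ],
)

```text
clock: 2.9
position: [0.5331, -0.1797, 0.0449]
tool_rot: [0.551, 1.569, -2.355]
force: [-1.5, -1.7, 4.1]
grip_width: 0.0001
```

>>> arm_command(
  commands=[
    {"dx": 0.1, "dy": 0, "dz": 0, "twist": 0},
    {"dx": 0.1, "dy": 0, "dz": 0, "twist": 0},
    {"dx": 0.1, "dy": 0, "dz": 0, "twist": 0},
  ],
)

```text
clock: 3.15
position: [0.5331, -0.1798, 0.044]
tool_rot: [0.577, 1.569, -2.33]
force: [-1.7, -1.0, 4.4]
grip_width: -0.0002
```

Run:
```python
from h import *
F=[]
s=sensors.observe()
cv2.imwrite("pics/s2.png",cv2.cvtColor(imaging.grab_frame("scene"),cv2.COLOR_RGB2BGR))
for n in range(4): imaging.grab_frame("top");F.append(sensors.observe()['force'])
print(s['position'],np.mean(F,0),np.std(F,0))
a=cv2.imread("pics/s2.png")[90:240,140:340];b=cv2.imread("pics/scene0.png")[90:240,140:340]
cv2.imwrite("pics/cmp.png",cv2.resize(np.vstack([a,b]),None,fx=2,fy=2,interpolation=cv2.INTER_CUBIC))
```

```text
[ 0.53306939 -0.17979807  0.04395013] [-2.46408708 -2.22373497  4.68648033] [0.14357743 0.31475485 0.15334246]
```

View pics/cmp.png

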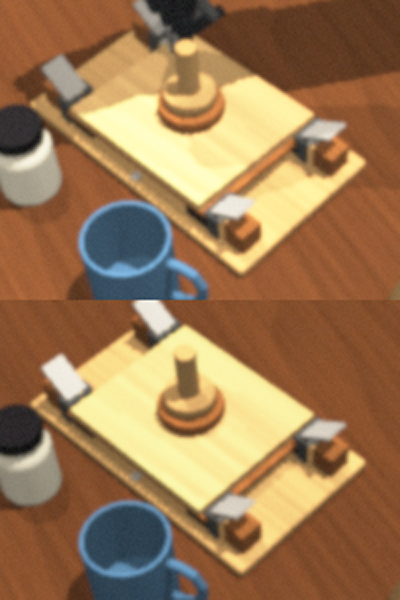

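The force grew softly, about 1 N per mm, while the tip went about 6 mm below plate height. That suggests this corner sinks. I'll press a little deeper to look for the end stop.

>>> arm_command(
  commands=[
    {"dx": 0.1, "dy": 0, "dz": 0, "twist": 0},
    {"dx": 0.15, "dy": 0, "dz": 0, "twist": 0},
    {"dx": 0.15, "dy": 0, "dz": 0, "twist": 0},
    {"dx": 0.15, "dy": 0, "dz": 0, "twist": 0},
  ],
)

```text
clock: 3.73
position: [0.5332, -0.1799, 0.0432]
tool_rot: [0.818, 1.569, -2.088]
force: [-6.6, -0.4, 20.8]
grip_width: -0.0006
```

Run:
```python
from h import *
cv2.imwrite("pics/s3.png",cv2.cvtColor(imaging.grab_frame("scene"),cv2.COLOR_RGB2BGR))
g=lambda n:cv2.cvtColor(cv2.imread(n),cv2.COLOR_BGR2GRAY).astype(np.float32)
a,b=g("pics/scene0.png"),g("pics/s3.png")
# shift of patches
for nm,(u,v) in dict(post=(232,118),rings=(236,148),FLplate=(241,193),NLplate=(295,150),FRplate=(178,145),FLboard=(261,224),desk_mug=(205,220)).items():
    w=9;A=a[v-w:v+w,u-w:u+w];B=b[v-w-6:v+w+6,u-w-6:u+w+6]
    r=cv2.matchTemplate(B,A,cv2.TM_CCOEFF_NORMED);_,m,_,l=cv2.minMaxLoc(r);x,y=l
    sub=lambda p,q,s:(p-s)/(2*(p+s-2*q)) if (p+s-2*q) else 0
    dx=sub(r[y,x-1],r[y,x],r[y,x+1]) if 0<x<12 else 0;dy=sub(r[y-1,x],r[y,x],r[y+1,x]) if 0<y<12 else 0
    print(nm,round(m,2),round(x-6+dx,2),round(y-6+dy,2))
s=sensors.observe();print(s['position'],s['force'])
c=imaging.camera_info("scene");p=[*corner(3),.042];print(proj(c,p),proj(c,[*corner(3),.048]))
```

```text
post 0.53 0.47 1.34
rings 0.98 1.03 -1.72
FLplate 0.94 -0.54 -2.11
NLplate 0.99 -0.01 -0.05
FRplate 0.93 0.33 -0.14
FLboard 1.0 0.02 0.04
desk_mug 1.0 -0.06 -0.07
[ 0.53314407 -0.17986808  0.04316769] [-6.2446356  -0.9634519  20.99743222]
[241.98576554 180.47940342] [241.76932669 178.54829541]
```

The sink is confirmed. The near right corner went down about 6 mm and hit a stop at 21 N. The far left corner rose about 2 px, while the near left and far right corners stayed put. Next I'll lift off and move to shim 1.

>>> arm_command(
  commands=[
    {"dx": -2, "dy": 0, "dz": 0, "twist": 0},
    {"dx": -5, "dy": 0, "dz": 0, "twist": 0},
    {"dx": -6, "dy": 0, "dz": 0, "twist": 0},
    {"dx": -6, "dy": 0, "dz": 0, "twist": 0},
    {"dx": -6, "dy": 0, "dz": 0, "twist": 0},
  ],
)

```text
clock: 4.2
position: [0.5336, -0.1796, 0.1033]
tool_rot: [1.3, 1.569, -1.606]
force: [0.3, 0.9, -0.6]
grip_width: -0.0
```

Run:
```python
from h import *
s=sensors.observe();print(s['position'],s['force'],RM(s['tool_rot']).round(2))
p=pad(1,.131);print(p,to([*p,s['position'][2]]))
im=cv2.cvtColor(imaging.grab_frame("scene"),cv2.COLOR_RGB2BGR)
cv2.imwrite("pics/s4.png",cv2.resize(im[70:240,140:340],None,fx=3,fy=3,interpolation=cv2.INTER_CUBIC))
```

```text
[ 0.53355558 -0.17962306  0.10334858] [ 0.28660534  0.92637197 -0.55093627] [[-0.    0.23 -0.97]
 [-0.   -0.97 -0.23]
 [-1.    0.    0.  ]]
[ 0.54133114 -0.23778526] [0.01 5.84 0.6 ]
```

View pics/s4.png

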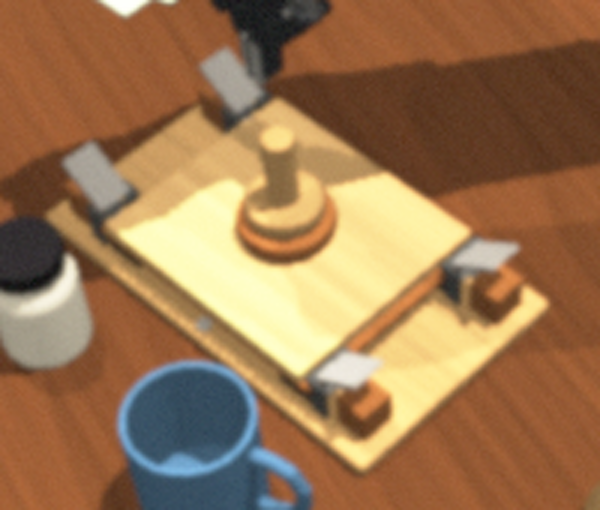

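The plate is level again and all four shims are standing. The fingers are raised behind the near right shim, at about (255,60). I'll move over its pad.

>>> arm_command(
  commands=[
    {"dx": 0, "dy": 3, "dz": 0.3, "twist": 0},
    {"dx": 0, "dy": 5.8, "dz": 0.6, "twist": 0},
    {"dx": 0, "dy": 5.8, "dz": 0.6, "twist": 0},
    {"dx": 1.5, "dy": 5.8, "dz": 0.6, "twist": 0},
    {"dx": 2.2, "dy": 5.8, "dz": 0.6, "twist": 0},
    {"dx": 2.2, "dy": 5.8, "dz": 0.6, "twist": 0},
    {"dx": 2.2, "dy": 5.8, "dz": 0.6, "twist": 0},
  ],
)

```text
clock: 4.83
position: [0.5403, -0.2368, 0.0799]
tool_rot: [0.043, 1.567, -2.862]
force: [0.2, 0.0, 0.4]
grip_width: 0.0008
```

Run:
```python
from h import *
s=sensors.observe();print(s['position'],s['force'],to([*pad(1,.131),.0495]))
for n in("scene","top"):
  im=cv2.cvtColor(imaging.grab_frame(n),cv2.COLOR_RGB2BGR)
  im=im[70:240,140:340] if n=="scene" else im[130:300,290:490]
  cv2.imwrite(f"pics/{n}5.png",cv2.resize(im,None,fx=3,fy=3,interpolation=cv2.INTER_CUBIC))
```

```text
[ 0.54030136 -0.23679137  0.07985753] [0.17353285 0.01696359 0.38697591] [ 3.04  0.12 -0.09]
```

View pics/scene5.png

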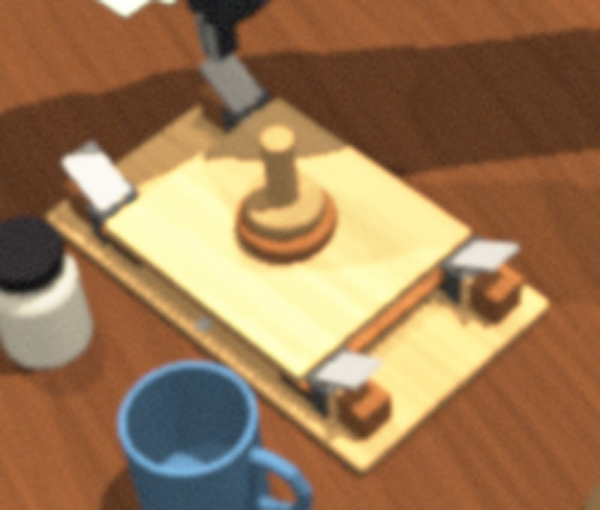

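The fingertips are just above the free edge of the near right shim, at about (222,55). I'll press down.

>>> arm_command(
  commands=[
    {"dx": 0.5, "dy": 0.1, "dz": 0, "twist": 0},
    {"dx": 0.8, "dy": 0.1, "dz": 0, "twist": 0},
    {"dx": 1.1, "dy": 0.1, "dz": 0, "twist": 0},
    {"dx": 1.4, "dy": 0.1, "dz": 0, "twist": 0},
    {"dx": 1.7, "dy": 0.1, "dz": 0, "twist": 0},
    {"dx": 2.0, "dy": 0.1, "dz": 0, "twist": 0},
    {"dx": 2.0, "dy": 0.1, "dz": 0, "twist": 0},
  ],
)

```text
clock: 5.52
position: [0.5409, -0.2379, 0.0602]
tool_rot: [0.342, 1.568, -2.563]
force: [-0.1, -0.1, 1.5]
grip_width: -0.0002
```

>>> arm_command(
  commands=[
    {"dx": 0.3, "dy": 0, "dz": 0, "twist": 0},
    {"dx": 0.6, "dy": 0, "dz": 0, "twist": 0},
    {"dx": 0.8, "dy": 0, "dz": 0, "twist": 0},
    {"dx": 0.95, "dy": 0, "dz": 0, "twist": 0},
    {"dx": 1.0, "dy": 0, "dz": 0, "twist": 0},
    {"dx": 1.0, "dy": 0, "dz": 0, "twist": 0},
  ],
)

```text
clock: 6.02
position: [0.5407, -0.2379, 0.05]
tool_rot: [0.227, 1.568, -2.679]
force: [-0.7, -1.0, 0.8]
grip_width: -0.0002
```

Run:
```python
from h import *
s=sensors.observe();print(s['position'],s['force'],to([*pad(1,.131),.0495]))
for n in("scene","top"):
  im=cv2.cvtColor(imaging.grab_frame(n),cv2.COLOR_RGB2BGR)
  im=im[70:240,140:340] if n=="scene" else im[130:300,290:490]
  cv2.imwrite(f"pics/{n}6.png",cv2.resize(im,None,fx=3,fy=3,interpolation=cv2.INTER_CUBIC))
```

```text
[ 0.54073112 -0.23787596  0.0500329 ] [-0.69060834 -0.96859973  0.84319263] [ 0.05  0.01 -0.06]
```

View pics/scene6.png

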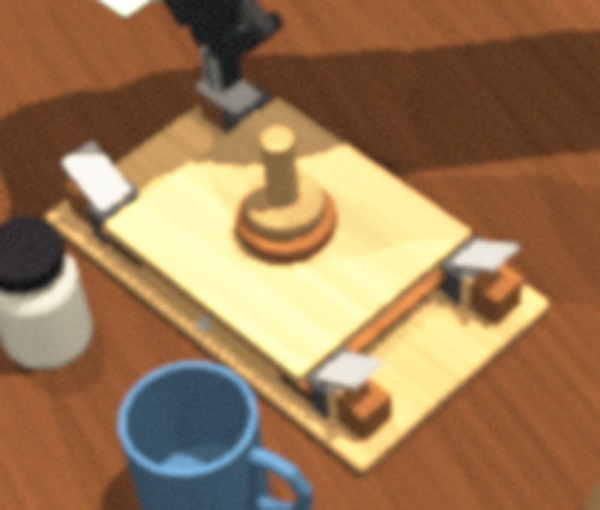

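The leaf has folded down and lies nearly flat under the fingertips at (230,95). I'll push on to its stop.

>>> arm_command(
  commands=[
    {"dx": 0.1, "dy": 0, "dz": 0, "twist": 0},
    {"dx": 0.15, "dy": 0, "dz": 0, "twist": 0},
    {"dx": 0.2, "dy": 0, "dz": 0, "twist": 0},
    {"dx": 0.2, "dy": 0, "dz": 0, "twist": 0},
  ],
)

```text
clock: 6.45
position: [0.5408, -0.2378, 0.049]
tool_rot: [0.344, 1.568, -2.561]
force: [-4.6, 2.2, 19.4]
grip_width: 0.0001
```

The leaf hit a stop at 19 N with the tip at about 41 mm, which is flat. Now I'll lift off and clear away.

>>> arm_command(
  commands=[
    {"dx": -2, "dy": 0, "dz": 0, "twist": 0},
    {"dx": -6, "dy": 0, "dz": 0, "twist": 0},
    {"dx": -10, "dy": 0, "dz": 0, "twist": 0},
    {"dx": -14, "dy": 3, "dz": 4, "twist": 0},
    {"dx": -16, "dy": 6, "dz": 8, "twist": 0},
    {"dx": -16, "dy": 8, "dz": 12, "twist": 0},
    {"dx": -16, "dy": 8, "dz": 14, "twist": 0},
    {"dx": -16, "dy": 8, "dz": 14, "twist": 0},
    {"dx": -16, "dy": 8, "dz": 14, "twist": 0},
    {"dx": -16, "dy": 8, "dz": 14, "twist": 0},
    {"dx": -16, "dy": 8, "dz": 14, "twist": 0},
  ],
)

```text
clock: 7.37
position: [0.4244, -0.3475, 0.2093]
tool_rot: [0.211, 1.569, -2.694]
force: [-0.1, 0.2, 0.5]
grip_width: -0.0004
```

Run:
```python
from h import *
s=sensors.observe();print(s['clock'],s['position'],s['force'])
for n in("scene","top"):
  im=cv2.cvtColor(imaging.grab_frame(n),cv2.COLOR_RGB2BGR)
  cv2.imwrite(f"pics/{n}7f.png",im)
  im=im[70:270,130:390] if n=="scene" else im[110:300,225:485]
  cv2.imwrite(f"pics/{n}7.png",cv2.resize(im,None,fx=3,fy=3,interpolation=cv2.INTER_CUBIC))
g=lambda n:cv2.cvtColor(cv2.imread(n),cv2.COLOR_BGR2GRAY).astype(np.float32)
a,b=g("pics/scene0.png"),g("pics/scene7f.png")
for nm,(u,v) in dict(rings=(236,148),FLplate=(241,193),NLplate=(295,150),FRplate=(178,145),shim2=(302,157),shim3=(256,195),shim4=(173,131),mug=(205,220),jar=(152,165),cone=(352,238)).items():
    w=10;A=a[v-w:v+w,u-w:u+w];B=b[v-w-6:v+w+6,u-w-6:u+w+6]
    r=cv2.matchTemplate(B,A,cv2.TM_CCOEFF_NORMED);_,m,_,l=cv2.minMaxLoc(r);print(nm,round(m,2),l[0]-6,l[1]-6)
c=imaging.camera_info("scene");k=imaging.camera_info("top")
for z,y in((.065,.136),(.0415,.144)):print(proj(c,[*pad(1,y),z]),proj(k,[*pad(1,y),z]))
```

```text
7.3667 [ 0.42438142 -0.34745077  0.20926659] [-0.0975412   0.23141267  0.46496582]
rings 1.0 0 0
FLplate 1.0 0 0
NLplate 1.0 0 0
FRplate 1.0 0 0
shim2 1.0 0 0
shim3 1.0 0 0
shim4 1.0 0 0
mug 1.0 0 0
jar 1.0 0 0
cone 1.0 0 0
[210.93602583  88.32186134] [460.42334071 228.51878967]
[209.67576769  94.78983091] [460.26701086 228.58927456]
```

View pics/scene7.png

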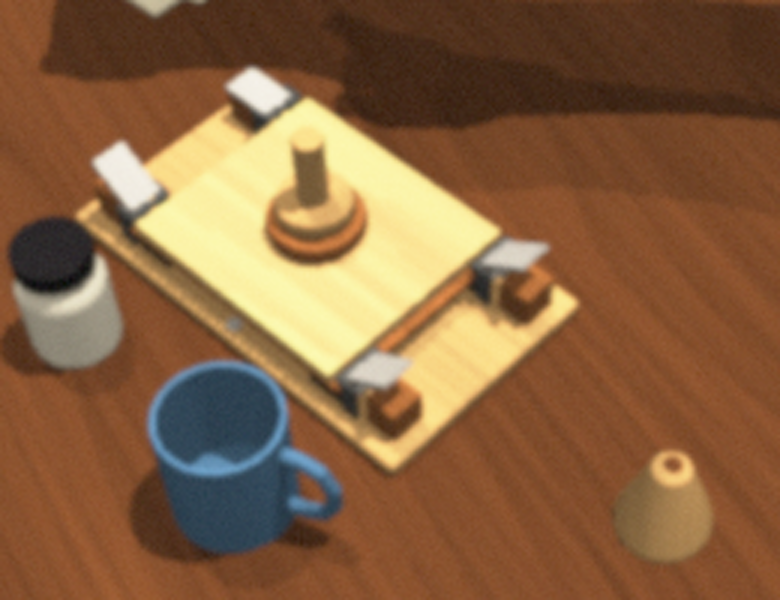

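View pics/top7.png

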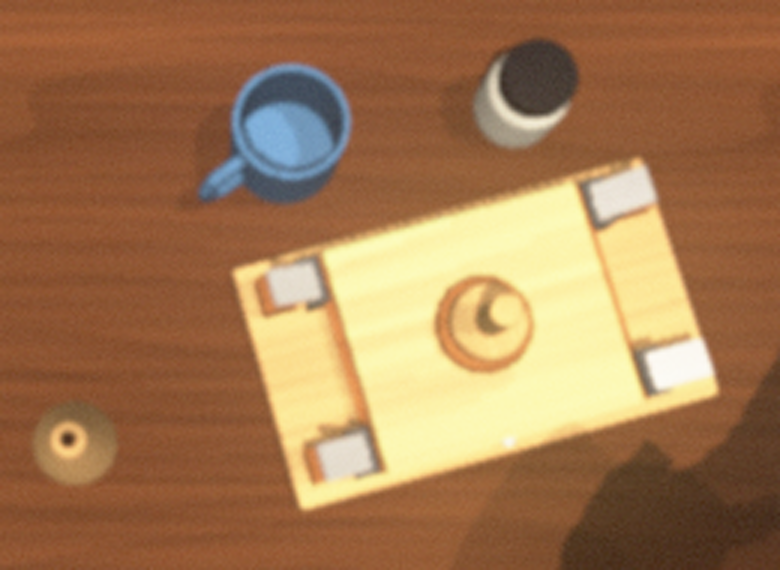

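The near right leaf lies flat. Its free edge is at scene pixel (209,97), against a predicted (210,95) for flat and (211,88) for raised. Plate, the other shims, jar, mug and cone show 0 px shift, so I'll hand in.

```bash
python3 -c "
from workcell import order
print(order.job_done())"
```

```text
the job is handed in; nothing more can be done
None
```

I found the short foot at the near right corner (corner 1), pressed its shim (shim 1) down flat, and handed the job in at about 7.5 s. No verdict came back.

- **Finding the corner:** Near right was the first corner I tried. It sank about 6 mm at roughly 4–5 N, then hit a firm stop at 21 N. In the picture the far left corner rose about 2 px, while the near left and far right corners stayed still. I took that as enough and did not press the other three corners. The plate was level again after I let go.
- **Pressing the shim:** The leaf went down to a firm stop at 19 N with the fingertips about 41 mm above the desk, which is the flat height. It stayed down after release. Its free edge shows at (209,97) in the scene picture, against about (210,95) expected for flat and (211,88) for raised.
- **Last checks:** The three visible plate corners, the other three shims, the jar, the mug and the cone all showed 0 px of movement against the first picture. The arm was clear, with the tool about 0.21 m up and no contact force.

Two readings did not go as expected. The first move call was refused because it left out "twist", and nothing moved. While the leaf was going down the force read only about 1–1.5 N, less than the 4 N stated, but the stop and the pictures both show it flat.

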